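# Make up a test kit and a sampling kit

## Robot

A 6-joint arm with a two-finger parallel gripper is mounted at the origin on a cart in front of the work surface, level with it; the furniture and walls round the work are solid. World frame = base frame: x ahead of the robot, y to its left, z up, the work surface at z = 0. Lengths are in m, angles in degrees, forces in N, time in s.
With the tool pointing down it reaches from about 0.325 to 1 m from the base axis. Payload 5.1 kg.
Tool frame: the origin (TCP) lies between the finger pads; the fingertips stand 25 mm ahead of it and the grasp point (between the pads) lies 6 mm ahead of it; z points along the fingers, y is the line along which they close (so a half turn about z gives the same grasp; the last joint's range is limited). The gripper opens to 85 mm and grips with 20 to 120 N. Pads are 22 mm wide; open, the fingers measure 114 mm over their backs; the gripper's body (76 mm by 85 mm) begins 54 mm behind the grasp point. The pads swing forward as they close: fully open they stand 13 mm farther back than shut.
Start: joints at [69.752, 7.093, 94.555, -0, 78.352, -4.733], TCP at [0.174, 0.626, 0.256] pointing down, gripper open.
Joint ranges: [-149.61, 149.61], [-58.7, 133.49], [1.44, 155.28], [-77.14, 257.14], [18.33, 153.61], [-166.67, 166.67]. Speed limits (degrees/s): [147.25, 147.25, 180, 180, 180, 180].

## Interface

Orientations are given as [roll, pitch, yaw] about the fixed x, y, z axes, in that order (R = Rz(yaw) Ry(pitch) Rx(roll)).
In Python, from workcell import monitor, eyes, workorder gives the robot as it stands.
- The arm moves only by the tool carry_out, never from a script. Its argument "plan" is a list that holds one entry, the list of rows, each a list of 7 numbers: the opening, from -1 (shut) to 1 (fully open), so that 0 is half open, then the shift along the tool's x, y, z in mm, then the turn, a rotation vector about the tool's x, y, z in degrees. A call has 1 to 8 rows; each row is the pose to reach, as a shift and turn from the pose commanded when the call began, along the tool's axes at that moment; what a row does not reach only later rows make up. A row lasts 1/8 s, in which the tool goes at most 62.5 mm and 10.7 degrees, less where a joint would pass 70% of its speed; a pose out of reach is approached as far as the arm can. A call with a gripper value outside its range is refused whole. The fingers move at their own pace and stop on an object; "grip_force" is the grip in N (left out, the last holds). Time passes only in rows, so rows that repeat a pose let the fingers close. It gives the time, the measured TCP pose, the force, the opening and the grip force at its end, in the units of the state.
- monitor.state(): the state, without advancing time (a new reading comes with each control period).
- eyes.read_camera(name): name is "scene" or "side" or "wrist"; returns the picture (420x560x3 uint8, blue, green, red); there is no depth.
- eyes.camera_model(name): a dict with "vertical_fov" (degrees; the focal length in pixels is half the picture's height over the tangent of half this angle, whatever the lens; pixels are square), "cx", "cy" (the principal point, pixels), "D" ([k1, k2, p1, p2, k3] as OpenCV has them; the pictures are not rectified), "cam_to_world" (4x4, takes a point from camera to world coordinates). Camera axes: x right, y down, z forward; pixel columns grow to the right and rows downward; lengths in m; the calibration is good to about 2 mm. A picture is of the moment at which its call begins: read the wrist's pose just before it. camera_model takes no time and is no camera call; for the wrist camera it gives the pose at the moment of the call.
- workorder.job_done(): hands the job in; it is judged then, once.
The state is a dict: "time_s": time; "joints": joint angles; "qd": joint speeds; "joint_torque": joint torques, N m; "ee_pos": TCP position; "ee_rot": TCP orientation; "ft_force": force on the tool from outside, world axes, zero at the start; "ft_torque": the same for the moment, N m; "finger_gap": opening from 0.0 (shut) to 1.0 (fully open); "finger_force": force on a finger pad.
Only numpy, scipy, OpenCV 4.12 (cv2) and the standard library are available. Lean on these libraries where they do the work, as an engineer would, in place of code of your own. Each camera call takes 0.05 s, during which the arm holds its last target. There are 200 camera calls.

## Task

Make up two field kits from the stock on the bench. The tray that already holds the flat box of test strips is the test kit: it takes the square amber dropper bottle and the open glass vial; the other tray is the sampling kit: it takes the smaller of the two screw-cap bottles, the rubber pipette bulb and the glass pipette. Put each thing fully into the recess made for it (bottles and vial standing upright, bulb and pipette lying), keep the bottles upright throughout, drop nothing, and leave the larger screw-cap bottle standing where it is.

Things in the scene. Friction and masses are not known exactly. Their poses are not given: they have to be found in the camera images.
- test_tray: White tray with grey insert, fixed, 144 (x) x 220 (y) x 18 mm; origin under its centre. Recesses 14 mm deep, floor 4 mm above the bench: square 63 x 63 at x +27, y -66 mm; round, 51 mm wide, at x +27, y +62. In its front bay (x -41, along y) already lies a flat strip box 46 x 190 x 16 mm, fixed, top 20 mm above the bench.
- sampling_tray: White tray with grey insert, fixed, 144 (x) x 220 (y) x 18 mm; origin under its centre. Recesses 14 mm deep, floor 4 mm above the bench: round, 72 mm wide, at x +27, y -66 mm; oblong 62 (x) x 96 (y) at x +27, y +52. Front bay at x -41: two rests at y -60 and +60 (10 mm thick, 30 high), each with a notch 30 mm wide (x), 12 deep; the pipette lies along y in both, underside 18 mm above the bench.
- dropper_bottle: Square amber glass bottle with a black dropper cap, 47 x 47 mm, 132 mm high, about 0.19 kg. Origin at the centre of its underside, z up, flats along x and y: body up to 79 mm, sloped shoulder to 98 mm, cap ring 33 mm in diameter from 98 to 114 mm, rubber teat 24 mm wide to 132 mm. Belongs in the square recess; the flats should be roughly parallel to the recess's sides.
- vial: Open clear glass vial, round, 35 mm in diameter, 66 mm high, about 0.03 kg; straight body to 43 mm, then shoulder and 24 mm neck. Origin at the centre of its underside, z up. Belongs in the 51 mm round recess.
- sample_bottle: The smaller screw-cap bottle: clear glass, 56 mm in diameter, 105 mm high, with a wide ribbed cap about 42 mm in diameter from 81 mm up; about 0.13 kg. Origin at the centre of its underside, z up. Belongs in the 72 mm round recess.
- bulb: Orange rubber pipette bulb (pear shape with a short spout), lying on the bench, 46 mm wide (x) by 80 mm long (y) by 46 mm high, about 0.03 kg; behaves like a box of that size. Origin at the centre of its underside, z up. Lies in the oblong recess, long side along the recess, either way round.
- pipette: Glass bulb pipette, slim, lying on the bench, 190 mm long (y), 14 mm wide (x), 16 mm high, about 0.02 kg; behaves like a bar of that size. Origin at the middle of its underside, z up. Lies across the two notched rests, either way round.
- large_bottle: The larger screw-cap bottle: clear glass, 63 mm in diameter, 130 mm high, ribbed cap. Origin at the centre of its underside. Spare stock: stays standing where it is.
There are look-alikes about, which are no part of the job. What is shaped like the dropper_bottle but purple is not meant.

How it is judged:
By the outcome, as a careful person would: the job done as asked, in the order asked, and still so for the second after the job is handed in, with the robot touching nothing.
It also fails if it takes over 131 s, if anything falls off the work surface, if the arm or the gripper's body presses on something with over 40 N, if the wrist force passes 120 N, or if a joint passes its speed limit or range.

## Working session

There is one attempt and no reset: what is moved stays moved. The work goes in short steps, Python scripts to look and compute and a tool call to move; the robot and the scene stay as the last step left them, time stands still between calls to the robot, and variables do not carry over. Pictures are saved under pics/ and viewed, at most 14 in all, crops included, and the job is handed in when it is done.

Besides the shell and the picture viewer there is one more tool, called as a command line: name --argument value ..., lists and objects as JSON in quotes. carry_out: Moves the arm, as the interface text tells. Its arguments: {"type":"object","properties":{"plan":{"type":"array","items":{"type":"array","items":{"type":"array","items":{"type":"number"}}}},"grip_force":{"type":"number"}},"required":["plan"]}

```bash
ls; mkdir -p pics; cat > h.py <<'E'
import numpy as np, cv2
from workcell import monitor, eyes, workorder
def cam(n):
    m=eyes.camera_model(n); f=210/np.tan(np.radians(m["vertical_fov"]/2))
    return np.array([[f,0,m["cx"]],[0,f,m["cy"]],[0,0,1]]),np.array(m["D"],float),np.array(m["cam_to_world"])
def shot(n,fn):
    c=cam(n); im=eyes.read_camera(n); cv2.imwrite(f"pics/{fn}.png",im); np.savez(f"pics/{fn}.npz",K=c[0],D=c[1],T=c[2]); return im
def load(fn):
    d=np.load(f"pics/{fn}.npz"); return d["K"],d["D"],d["T"]
def px2w(fn,uv,z):
    K,D,T=load(fn); p=cv2.undistortPoints(np.array([[uv]],float),K,D,None,None).ravel()
    d=T[:3,:3]@[p[0],p[1],1]; o=T[:3,3]; return o+d*(z-o[2])/d[2]
def w2px(fn,P):
    K,D,T=load(fn); Ti=np.linalg.inv(T); return cv2.projectPoints(np.atleast_2d(np.array(P,float)),cv2.Rodrigues(Ti[:3,:3])[0],Ti[:3,3],K,D)[0].reshape(-1,2)
E
python3 - <<'E'
from h import *
for n in("scene","side","wrist"):
    im=shot(n,n+"0"); K,D,T=load(n+"0"); print(n,K[0,0],K[0,2],K[1,2],D,T.round(3).tolist())
s=cv2.resize(cv2.imread("pics/scene0.png"),(800,600),interpolation=cv2.INTER_CUBIC);cv2.imwrite("pics/scene0b.png",s)
s=cv2.resize(cv2.imread("pics/side0.png"),(800,600),interpolation=cv2.INTER_CUBIC);cv2.imwrite("pics/side0b.png",s)
print(monitor.state())
E
```

```text
pics
scene 545.8601582478568 283.0125119009824 219.71491167256758 [0.01708875 0.         0.         0.         0.        ] [[0.832, -0.329, 0.448, -0.109], [-0.555, -0.518, 0.651, -0.833], [0.018, -0.79, -0.613, 0.913], [0.0, 0.0, 0.0, 1.0]]
side 446.8957059169583 278.5018543131528 211.53582106364408 [0.0072185 0.        0.        0.        0.       ] [[-0.993, -0.086, 0.077, 0.445], [-0.114, 0.625, -0.772, 1.053], [0.018, -0.776, -0.631, 0.827], [0.0, 0.0, 0.0, 1.0]]
wrist 372.8830686960881 278.27902028740544 218.85288966720924 [0.01767764 0.         0.         0.         0.        ] [[0.268, 0.924, 0.274, 0.104], [0.963, -0.257, -0.077, 0.647], [-0.001, 0.285, -0.959, 0.373], [0.0, 0.0, 0.0, 1.0]]
{'time_s': 0.15, 'joints': array([ 6.97531110e+01,  7.12630850e+00,  9.46179375e+01,  5.16485585e-04,
        7.83510444e+01, -4.73434164e+00]), 'qd': array([-0.08141634, -0.08784803, -0.23934549,  0.04349404, -0.13435648,
        0.05353027]), 'joint_torque': array([ 4.16379689e-04, -4.24230874e+01, -3.66012704e+01, -4.24900998e-05,
        4.66668789e-03,  8.47298594e-06]), 'ee_pos': array([0.17373296, 0.62589263, 0.25530072]), 'ee_rot': array([-1.79905076e+02, -8.36882070e-03,  1.64487341e+02]), 'ft_force': array([ 0.12627502,  0.27783534, -0.22309299]), 'ft_torque': array([-0.03617648, -0.05138316,  0.00614253]), 'finger_force': 0.0, 'finger_gap': 1.0002712426156302}
```

View pics/scene0b.png

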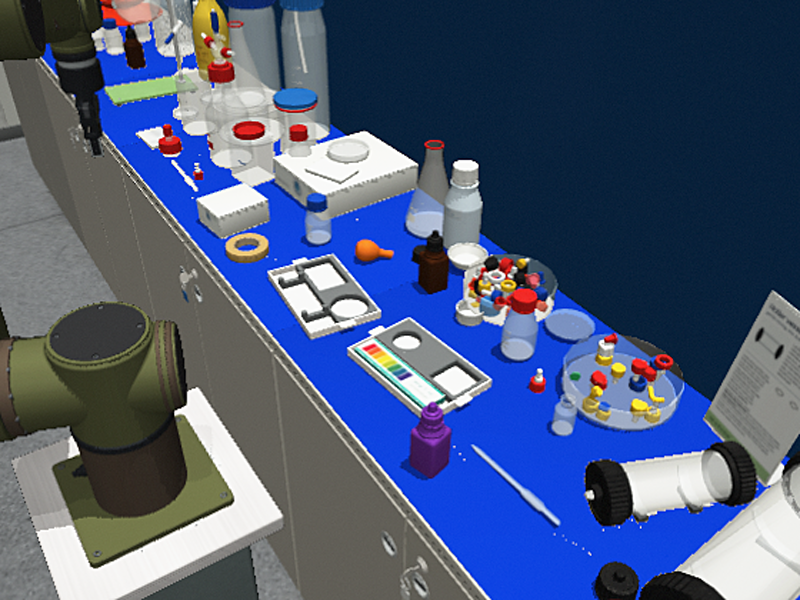

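View pics/side0b.png

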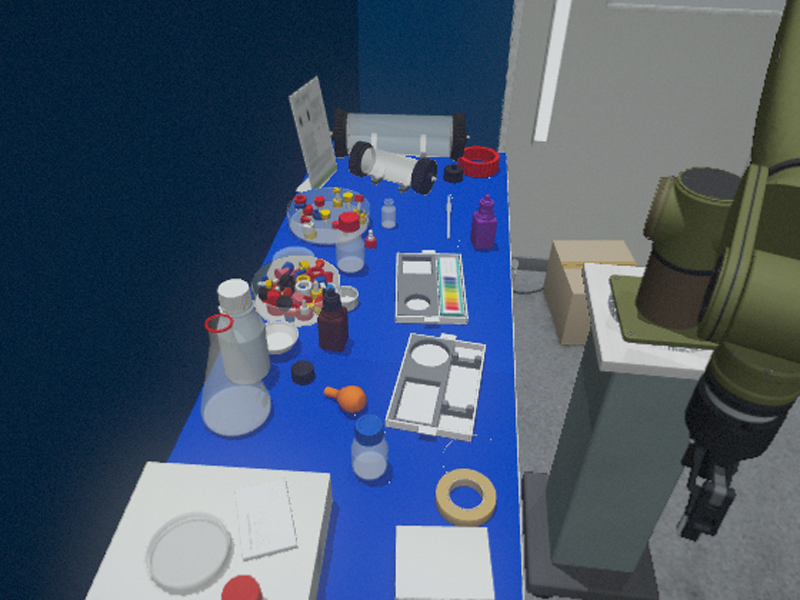

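View pics/wrist0.png

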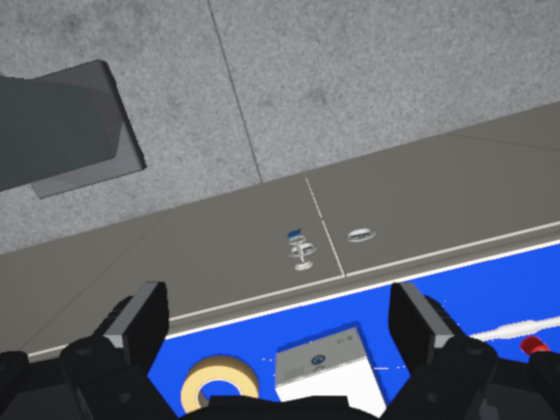

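Scene picture (800-wide): blue-cap bottle (317,220), red-cap bottle (520,325), bulb (372,251), amber dropper (432,262), purple look-alike (430,440), vial (563,415), pipette (515,485). The sampling tray is at (325,293) and the test tray at (420,367). I'll enlarge both views to measure.

```bash
python3 - <<'E'
import cv2
def crop(n,x,y,w,h,s):
    im=cv2.imread(f"pics/{n}0.png")[y:y+h,x:x+w]; im=cv2.resize(im,None,fx=s,fy=s,interpolation=cv2.INTER_CUBIC)
    for i in range(0,w,20):
        cv2.line(im,(i*s,0),(i*s,6),(255,255,255),1); cv2.putText(im,str(x+i),(i*s,16),0,.35,(255,255,255),1)
    for i in range(0,h,20):
        cv2.line(im,(0,i*s),(6,i*s),(255,255,255),1); cv2.putText(im,str(y+i),(8,i*s+4),0,.35,(255,255,255),1)
    cv2.imwrite(f"pics/{n}_c{x}.png",im); print(im.shape)
crop("scene",180,125,200,150,4); crop("scene",240,215,200,150,4)
crop("side",205,130,150,145,4); crop("side",205,200,150,145,4)
E
```

```text
(600, 800, 3)
(600, 800, 3)
(580, 600, 3)
(580, 600, 3)
```

```bash
python3 - <<'E'
import cv2
n,x,y,w,h,s="side",215,125,150,214,2.8
im=cv2.imread(f"pics/{n}0.png")[y:y+h,x:x+w]; im=cv2.resize(im,None,fx=s,fy=s,interpolation=cv2.INTER_CUBIC)
for i in range(0,h,10):
    cv2.line(im,(0,int(i*s)),(6,int(i*s)),(255,255,255),1); cv2.putText(im,str(y+i),(8,int(i*s)+4),0,.35,(255,255,255),1)
for i in range(0,w,10): cv2.line(im,(int(i*s),0),(int(i*s),6),(255,255,255),1); cv2.putText(im,str(x+i),(int(i*s),16),0,.3,(255,255,255),1)
cv2.imwrite("pics/side_c.png",im)
E
```

```text
(no output)
```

View pics/scene_c180.png

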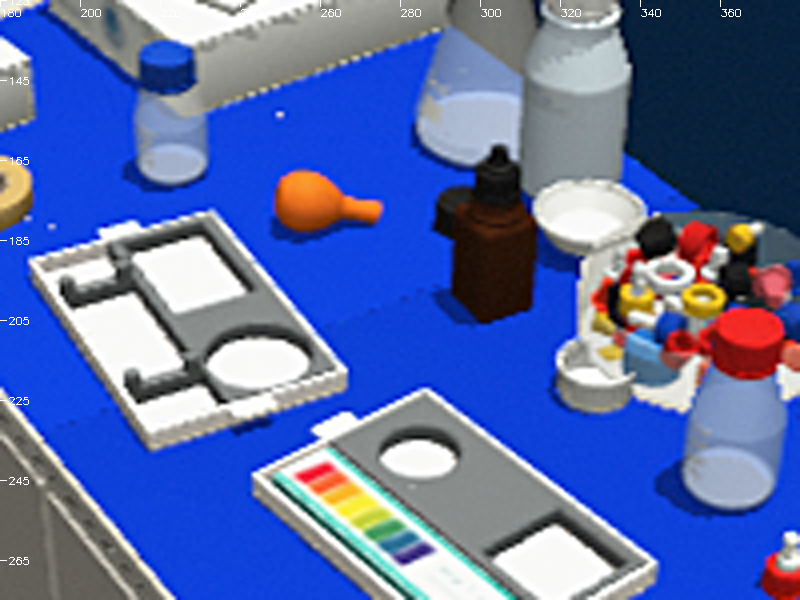

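View pics/scene_c240.png

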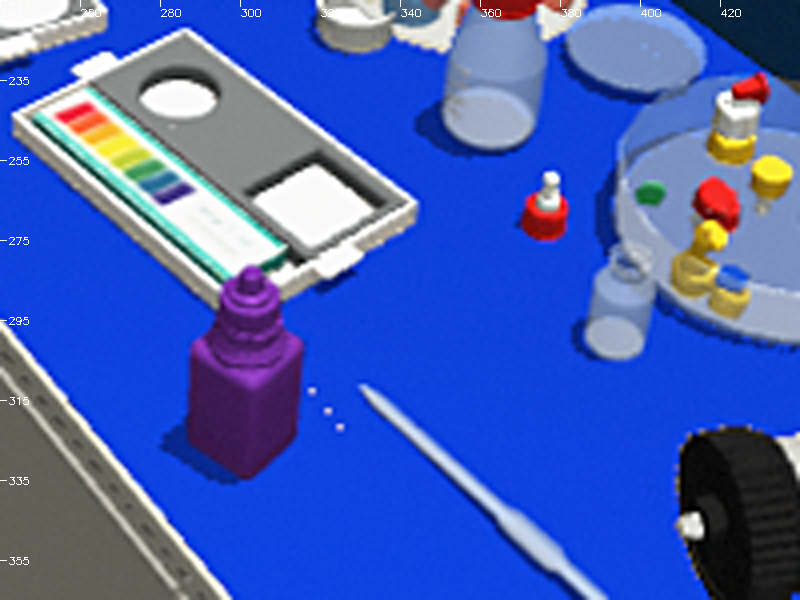

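View pics/side_c.png

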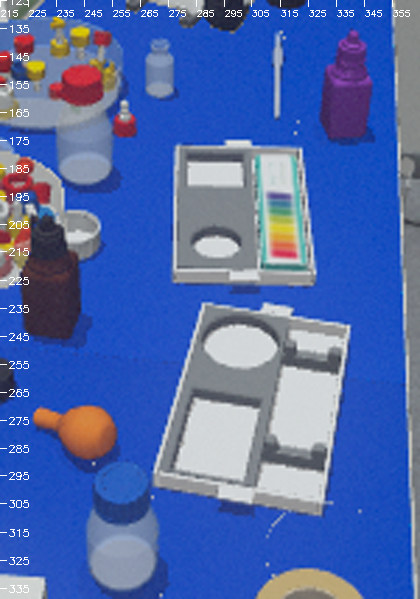

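```bash
cat >> h.py <<'E'
def tri(a,ua,b,ub):
    A=[];B=[]
    for f,u in((a,ua),(b,ub)):
        K,D,T=load(f); p=cv2.undistortPoints(np.array([[u]],float),K,D,None,None).ravel(); d=T[:3,:3]@[p[0],p[1],1]; d/=np.linalg.norm(d)
        M=np.eye(3)-np.outer(d,d); A.append(M);B.append(M@T[:3,3])
    x=np.linalg.lstsq(np.vstack(A),np.hstack(B),rcond=None)[0]; return x
E
python3 - <<'E'
from h import *
S=lambda u,v:(180+u/4,125+v/4); S2=lambda u,v:(240+u/4,215+v/4); D=lambda u,v:(215+u/2.8,125+v/2.8)
def p(n,*a): print(n,*(np.round(np.array(x)*1000).tolist() for x in a))
for n,s,d,z in [("blue base",S(172,165),D(122,562),.003),("blue captop",S(167,52),D(122,474),.105),("red base",S(730,480),D(84,168),.003),("red captop",S(750,322),D(84,75),.13),
 ("amber teat top",S(499,152),D(48,215),.130),("amber base",S(493,293),D(50,318),0),("vial base",S2(615,338),D(159,92),.002),("vial top",S2(632,254),D(160,44),.066),
 ("bulb body",S(305,201),D(88,432),.023),("bulb spout",S(375,211),D(42,417),.02),("pip tip",S2(362,388),D(278,112),.008),("pip mid",S2(530,535),D(278,64),.008),("pip far",(391,367),D(279,35),.008),
 ("samp A",S(30,260),D(322,508),.018),("samp B",S(212,212),D(154,480),.018),("samp C",S(346,368),D(203,305),.018),("samp D",S(150,440),D(350,325),.018),
 ("test A",S(254,474),D(315,272),.018),("test B",S(426,392),D(173,277),.018),("test C",S(656,562),D(178,147),.018),
 ("samp round",S(258,362),D(243,345),.004),("test round",S(420,458),D(217,245),.004),
 ("purple base",S2(245,440),D(346,125),0)]:
    p(n,tri("scene0",s,"side0",d),px2w("scene0",s,z)[:2],px2w("side0",d,z)[:2])
E
```

```text
blue base [544.0, 452.0, 6.0] [548.0, 457.0] [543.0, 451.0]
blue captop [544.0, 448.0, 107.0] [547.0, 452.0] [542.0, 447.0]
red base [665.0, -69.0, 6.0] [669.0, -66.0] [664.0, -71.0]
red captop [662.0, -67.0, 130.0] [667.0, -66.0] [659.0, -63.0]
amber teat top [651.0, 175.0, 129.0] [651.0, 174.0] [650.0, 178.0]
amber base [655.0, 180.0, 7.0] [663.0, 188.0] [655.0, 175.0]
vial base [604.0, -250.0, -1.0] [605.0, -252.0] [601.0, -242.0]
vial top [604.0, -251.0, 66.0] [607.0, -250.0] [601.0, -248.0]
bulb body [592.0, 334.0, 22.0] [593.0, 332.0] [589.0, 336.0]
bulb spout [638.0, 310.0, 9.0] [632.0, 297.0] [632.0, 322.0]
pip tip [454.0, -208.0, 9.0] [455.0, -208.0] [454.0, -209.0]
pip mid [464.0, -333.0, 3.0] [466.0, -336.0] [460.0, -319.0]
pip far [464.0, -392.0, 9.0] [467.0, -391.0] [462.0, -393.0]
samp A [390.0, 384.0, 14.0] [391.0, 378.0] [388.0, 388.0]
samp B [531.0, 370.0, 12.0] [531.0, 363.0] [527.0, 377.0]
samp C [511.0, 152.0, 16.0] [514.0, 150.0] [508.0, 156.0]
samp D [368.0, 159.0, 13.0] [367.0, 153.0] [367.0, 165.0]
test A [404.0, 89.0, 17.0] [406.0, 88.0] [402.0, 92.0]
test B [546.0, 107.0, 10.0] [544.0, 100.0] [541.0, 119.0]
test C [566.0, -112.0, 16.0] [569.0, -113.0] [562.0, -106.0]
samp round [469.0, 196.0, 10.0] [476.0, 203.0] [466.0, 191.0]
test round [505.0, 52.0, 11.0] [513.0, 59.0] [504.0, 46.0]
purple base [376.0, -201.0, 5.0] [383.0, -198.0] [372.0, -205.0]
```

Triangulated cap tops: the blue-cap bottle is 105 mm high, so it is the sample bottle. The red-cap bottle is 130 mm high, so it is the large one and stays. The amber bottle, not the purple one, is the dropper. The crops confirm all three.

Next: the amber bottle's yaw, obstacle positions and the first hover.

```bash
cat >> h.py <<'E'
from scipy.spatial.transform import Rotation as R
def go(x,y,z,yaw):
    "shift (mm) and turn (deg) in tool axes to TCP target (mm, world), tool down"
    s=monitor.state(); Rc=R.from_euler("xyz",s["ee_rot"],degrees=True); Rt=R.from_euler("xyz",[180,0,yaw],degrees=True)
    sh=Rc.inv().apply(np.array([x,y,z])-s["ee_pos"]*1000); rv=(Rc.inv()*Rt).as_rotvec(degrees=True)
    print("t%.2f"%s["time_s"],"pos",(s["ee_pos"]*1000).round(1),s["ee_rot"].round(1),"shift",sh.round(1),"turn",rv.round(1),"dist",np.linalg.norm(sh).round())
E
python3 - <<'E'
from h import *
S=lambda u,v:(180+u/4,125+v/4)
for n,q,z in [("L",S(454,288),0),("F",S(487,321),0),("Rr",S(533,299),0),("L79",S(455,213),.079),("F79",S(487,232),.079),("R79",S(533,218),.079),("whitebottle base",S(570,190),0),("flask base",S(475,150),0),("jar near edge",S(600,370),0),("dish",S(590,250),0)]:
    print(n,(px2w("scene0",q,z)*1000).round())
go(560,190,330,180)
E
```

```text
L [642. 208.   0.]
F [639. 163.   0.]
Rr [683. 167.   0.]
L79 [629. 191.  79.]
F79 [634. 160.  79.]
R79 [671. 157.  79.]
whitebottle base [792. 267.   0.]
flask base [763. 354.   0.]
jar near edge [672.  75.  -0.]
dish [755. 194.   0.]
t0.15 pos [173.7 625.9 255.3] [-179.9   -0.   164.5] shift [-488.8 -316.8  -74.2] turn [ -0.1  -0.  -15.5] dist 587.0
```

carry_out --plan '[[[1,-61,-40,-9,0,0,-2],[1,-122,-79,-18,0,0,-4],[1,-183,-119,-28,0,0,-6],[1,-244,-158,-37,0,0,-8],[1,-305,-198,-46,0,0,-10],[1,-366,-238,-55,0,0,-12],[1,-428,-277,-65,0,0,-14],[1,-489,-317,-74,0,0,-15.5]]]'

```text
time_s: 1.15
ee_pos: [0.5037, 0.2532, 0.3194]
ee_rot: [180.0, 0.0, -180.0]
ft_force: [-0.2, 0.5, -0.5]
finger_gap: 1.0
finger_force: 0.0
```

```bash
python3 - <<'E'
from h import *
go(610,178,330,180)
shot("wrist","w1"); print(w2px("w1",[[.653,.178,.132],[.653,.178,.114],[.653,.178,.079],[.653,.178,0],[.544,.452,0],[.592,.334,.02]]).round())
go(610,178,330,180)
E
```

```text
t1.15 pos [503.7 253.2 319.4] [ 180.    0. -180.] shift [-106.3  -75.3  -10.6] turn [0. 0. 0.] dist 131.0
[[197. 351.]
 [201. 340.]
 [208. 321.]
 [219. 287.]
 [442. 205.]
 [344. 248.]]
t1.20 pos [508.  248.1 320.5] [-179.8    0.3  179.7] shift [-102.3  -69.7   -8.8] turn [-0.2  0.3 -0.3] dist 124.0
```

View pics/w1.png

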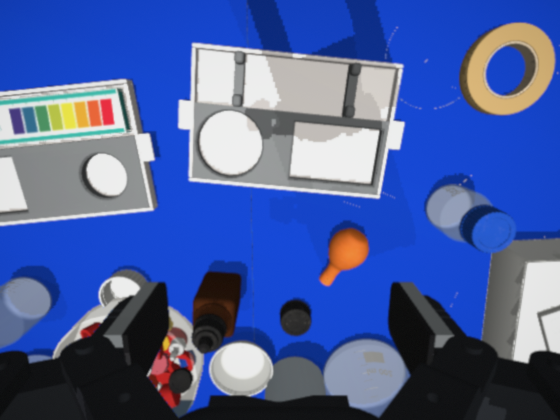

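The wrist view shows both trays, the bulb (349,248), amber bottle (215,305), blue-cap bottle with its cap at (493,231), and a stray black cap (295,317).

```bash
python3 - <<'E'
from h import *
for n,q,z in [("sA",(194,43),.018),("sA'",(403,66),.018),("sC",(381,197),.018),("sD",(190,181),.018),("round",(231,143),.004),("oblong",(334,153),.004),
 ("tA",(129,80),.018),("tB",(156,208),.018),("tround",(106,175),.004),
 ("bulb",(349,248),.023),("spout",(327,281),.02),("cap",(493,231),.1),("bbase",(449,208),.003),("d L79",(207,272),.079),("d R79",(241,277),.079),("teat",(207,338),.132),("blkcap",(295,317),.01)]:
    print(n,(px2w("w1",q,z)*1000).round()[:2])
im=cv2.imread("pics/w1.png")[255:405,110:310]; cv2.imwrite("pics/w1c.png",cv2.resize(im,None,fx=4,fy=4,interpolation=cv2.INTER_CUBIC))
E
```

```text
sA [368. 169.]
sA' [390. 385.]
sC [530. 373.]
sD [511. 155.]
round [470. 201.]
oblong [481. 319.]
tA [404.  98.]
tB [543. 113.]
tround [507.  54.]
bulb [590. 339.]
spout [635. 315.]
cap [543. 458.]
bbase [547. 460.]
d L79 [596. 180.]
d R79 [601. 216.]
teat [639. 188.]
blkcap [691. 277.]
```

View pics/w1c.png

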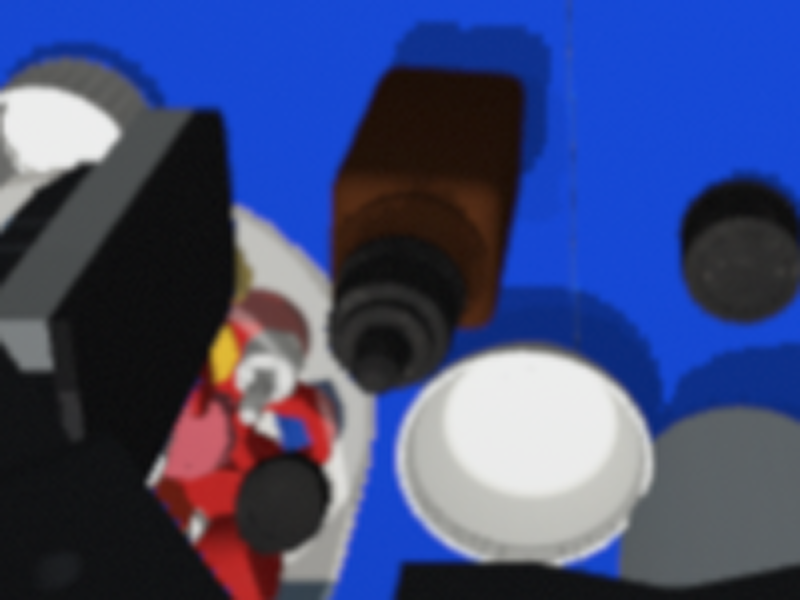

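```bash
python3 - <<'E'
from h import *
for q,z in [((208.7,272.5),0),((240.5,274.5),0),((194,301),.079),((236,302),.079)]: print(q,(px2w("w1",q,z)*1000).round()[:2])
k=.7
print("bowl rim L,R,N in scene", [(px2w("scene0",(u*k,v*k),z)*1000).round()[:2] for u,v in((463,285),(557,285),(505,322)) for z in(0,.05)])
print("bowl side rim", [(px2w("side0",(u*k,v*k),z)*1000).round()[:2] for u,v in((253,290),(342,290),(300,260),(300,325)) for z in(0,.05)])
go(650,178,230,180)
E
```

```text
(208.7, 272.5) [633. 166.]
(240.5, 274.5) [635. 207.]
(194, 301) [629. 165.]
(236, 302) [631. 210.]
bowl rim L,R,N in scene [array([710., 151.]), array([665.,  97.]), array([870.,  50.]), array([817.,   1.]), array([705.,  13.]), array([660., -34.])]
bowl side rim [array([849.,  43.]), array([825., 104.]), array([666.,  18.]), array([652.,  80.]), array([778., -76.]), array([758.,  -8.]), array([727., 138.]), array([710., 194.])]
t1.20 pos [508.  248.1 320.5] [-179.8    0.3  179.7] shift [-141.9  -69.1   91.4] turn [-0.2  0.3 -0.3] dist 182.0
```

carry_out --plan '[[[0.6,-36,-18,0,0,0,0],[0.6,-72,-35,0,0,0,0],[0.6,-107,-52,45,0,0,0],[0.6,-142,-70,91,0,0,0],[0.6,-142,-70,91,0,0,0],[0.6,-142,-70,91,0,0,0]]]'

```text
time_s: 1.95
ee_pos: [0.6446, 0.1853, 0.2287]
ee_rot: [180.0, -0.0, 180.0]
ft_force: [-0.7, 0.2, 0.2]
finger_gap: 0.797
finger_force: 0.0
```

```bash
python3 - <<'E'
from h import *
shot("wrist","w2"); print(w2px("w2",[[.653,.178,.132],[.653,.178,.114],[.653,.178,.079],[.653,.178,0]]).round())
go(653,178,88,180); print(monitor.state()["finger_gap"])
im=cv2.imread("pics/w2.png")[180:420,120:440]; cv2.imwrite("pics/w2c.png",cv2.resize(im,None,fx=2.5,fy=2.5,interpolation=cv2.INTER_CUBIC))
E
```

```text
[[264. 246.]
 [265. 236.]
 [266. 221.]
 [269. 197.]]
t2.00 pos [644.9 185.7 230.2] [ 1.8e+02  1.0e-01 -1.8e+02] shift [ -7.8  -7.8 142.2] turn [0.  0.1 0. ] dist 143.0
0.8017328800628737
```

View pics/w2c.png

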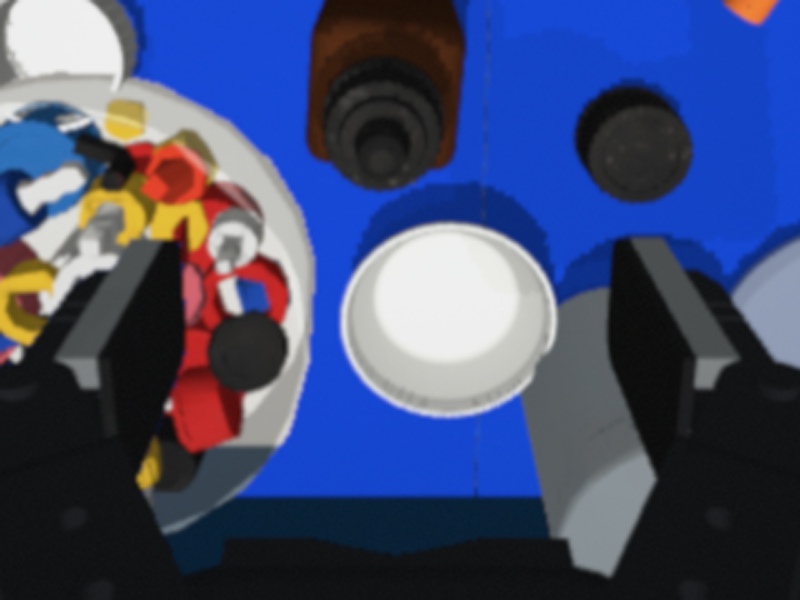

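```bash
python3 - <<'E'
from h import *
c=lambda u,v:(120+u/2.5,180+v/2.5)
for n,q,z in [("teat",c(382,150),.131),("ring",c(383,124),.114),("FL79",c(308,148),.077),("FR79",c(452,160),.077),("NL79",c(312,40),.079),("NR79",c(465,42),.079)]: print(n,(px2w("w2",q,z)*1000).round(1)[:2])
go(653,183,88,177); 
E
```

```text
teat [649.6 183.6]
ring [648.5 183.6]
FL79 [668.3 160.1]
FR79 [672.3 204.3]
NL79 [634.  162.4]
NR79 [634.6 207.4]
t2.00 pos [644.9 185.7 230.2] [ 1.8e+02  1.0e-01 -1.8e+02] shift [ -7.8  -2.8 142.2] turn [0.  0.1 3. ] dist 142.0
```

carry_out --plan '[[[0.6,-6,-2.5,20,0,0,3],[0.6,-6,-2.5,60,0,0,3],[0.6,-6,-2.5,100,0,0,3],[0.6,-6,-2.5,125,0,0,3],[0.6,-6,-2.5,141,0,0,3],[0.6,-6,-2.5,141,0,0,3],[0.6,-6,-2.5,141,0,0,3]]]'

```text
time_s: 2.88
ee_pos: [0.6519, 0.1829, 0.0896]
ee_rot: [179.9, 0.2, 177.0]
ft_force: [0.6, 0.1, -0.5]
finger_gap: 0.802
finger_force: 0.0
```

carry_out --plan '[[[-1,0,0,0,0,0,0],[-1,0,0,0,0,0,0],[-1,0,0,0,0,0,0],[-1,0,0,0,0,0,0],[-1,0,0,0,0,0,0],[-1,0,0,0,0,0,0]]]' --grip_force 40

```text
time_s: 3.62
ee_pos: [0.6519, 0.1824, 0.0893]
ee_rot: [180.0, 0.2, 177.0]
ft_force: [-0.7, -1.8, 5.8]
finger_gap: 0.542
finger_force: 41.6
```

carry_out --plan '[[[-1,0,0,-15,0,0,0],[-1,0,0,-50,0,0,0],[-1,0,0,-90,0,0,0],[-1,10,-22,-110,0,0,0],[-1,30,-66,-110,0,0,-2],[-1,53,-116,-110,0,0,-4],[-1,76,-166,-110,0,0,-6],[-1,96,-210,-110,0,0,-8]]]'

```text
time_s: 4.62
ee_pos: [0.5424, -0.0236, 0.1973]
ee_rot: [180.0, -0.0, -175.0]
ft_force: [0.4, -0.0, -1.4]
finger_gap: 0.539
finger_force: 41.5
```

```bash
python3 - <<'E'
from h import *
go(518,-75,200,185.5);go(518,-75,96,185.5);print(monitor.state()["finger_gap"],monitor.state()["ft_force"])
E
```

```text
t4.62 pos [542.4 -23.6 197.3] [ 180.   -0. -175.] shift [ 28.8 -49.1  -2.6] turn [ 0.  -0.  -0.5] dist 57.0
t4.62 pos [542.4 -23.6 197.3] [ 180.   -0. -175.] shift [ 28.8 -49.1 101.4] turn [ 0.  -0.  -0.5] dist 116.0
0.538864174661811 [ 0.43321925 -0.02047551 -1.40060231]
```

carry_out --plan '[[[-1,10,-16,-2,0,0,0],[-1,20,-34,-2,0,0,0],[-1,29,-49,-2,0,0,-0.5],[-1,29,-49,-2,0,0,-0.5],[-1,29,-49,-2,0,0,-0.5]]]'

```text
time_s: 5.25
ee_pos: [0.5195, -0.073, 0.1995]
ee_rot: [180.0, 0.0, -174.5]
ft_force: [-1.2, 0.9, -2.1]
finger_gap: 0.54
finger_force: 41.6
```

```bash
python3 - <<'E'
from h import *
shot("wrist","w3"); go(518,-75,96,185.5)
a=np.radians(5.5);Rm=np.array([[np.cos(a),-np.sin(a)],[np.sin(a),np.cos(a)]])
for c in [(27,-66),(27,62),(-72,-110),(-72,110),(72,110),(72,-110)]: 
    w=Rm@c+[485,-11.5]; print(c,w.round(),w2px("w3",[[w[0]/1e3,w[1]/1e3,.018]]).round())
E
```

```text
t5.30 pos [519.5 -72.9 199.4] [ 180.     0.  -174.5] shift [  1.7  -2.  103.4] turn [0. 0. 0.] dist 103.0
(27, -66) [518. -75.] [[274. 198.]]
(27, 62) [506.  53.] [[430. 198.]]
(-72, -110) [ 424. -128.] [[215.  68.]]
(-72, 110) [403.  91.] [[511.  67.]]
(72, 110) [546. 105.] [[481. 249.]]
(72, -110) [ 567. -114.] [[223. 249.]]
```

View pics/w3.png

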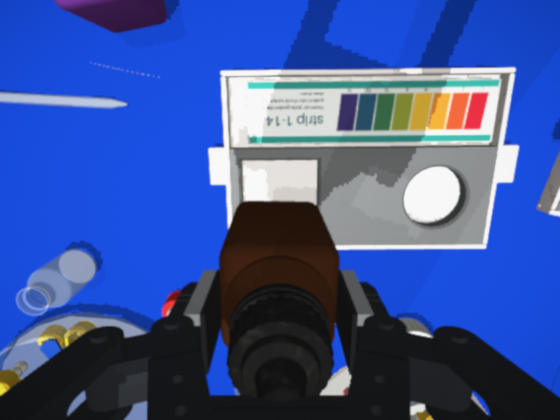

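```bash
cat >> h.py <<'E'
def fit(fn,loc,px,z=.018):
    "rigid 2D fit of tray-local mm points to pixels at height z"
    L=np.array(loc,float); W=np.array([px2w(fn,q,z)[:2]*1000 for q in px]); lm,wm=L.mean(0),W.mean(0)
    H=(L-lm).T@(W-wm); a=np.arctan2(H[0,1]-H[1,0],H[0,0]+H[1,1]); c,s=np.cos(a),np.sin(a); Q=np.array([[c,-s],[s,c]]); t=wm-Q@lm
    print("yaw",np.degrees(a).round(2),"t",t.round(1),"res",(W-(L@Q.T+t)).round(1).tolist()); return Q,t
E
python3 - <<'E'
from h import *
Q,t=fit("w3",[(-72,-110),(-72,110),(72,110)],[(221,71),(515,68),(486,247)])
for c in [(27,-66),(27,62)]: print((Q@c+t).round(1))
print((px2w("w3",(436,194),.018)*1000).round(1))
w=Q@(27,-66)+t; go(w[0],w[1],96,185)
E
```

```text
yaw 6.01 t [485.2  -7.4] res [[0.2, 1.1], [1.1, -0.6], [-1.2, -0.6]]
[519.  -70.2]
[505.6  57.1]
[502.6  56.9  18. ]
t5.30 pos [519.5 -72.9 199.4] [ 180.     0.  -174.5] shift [  0.3   2.7 103.4] turn [0.  0.  0.5] dist 103.0
```

carry_out --plan '[[[-1,0.5,1.5,20,0,0,-0.3],[-1,0.5,1.5,55,0,0,-0.3],[-1,0.5,1.5,80,0,0,-0.3],[-1,0.5,1.5,95,0,0,-0.3],[-1,0.5,1.5,101,0,0,-0.3],[-1,0.5,1.5,104,0,0,-0.3],[-1,0.5,1.5,106,0,0,-0.3],[-1,0.5,1.5,106,0,0,-0.3]]]'

```text
time_s: 6.3
ee_pos: [0.519, -0.0722, 0.0939]
ee_rot: [-180.0, 0.1, -174.2]
ft_force: [-0.3, -0.2, -0.7]
finger_gap: 0.538
finger_force: 41.5
```

carry_out --plan '[[[-1,0,0,0.7,0,0,0],[0.5,0,0,0.7,0,0,0],[0.5,0,0,0.7,0,0,0],[0.5,0,0,0.7,0,0,0],[0.5,0,0,0.7,0,0,0],[0.5,0,0,-15,0,0,0],[0.5,0,0,-60,0,0,0],[0.5,0,0,-110,0,0,0]]]'

```text
time_s: 7.3
ee_pos: [0.5181, -0.072, 0.2049]
ee_rot: [180.0, -0.0, -174.2]
ft_force: [1.1, 0.1, 1.0]
finger_gap: 0.748
finger_force: 0.0
```

```bash
python3 - <<'E'
from h import *
c=np.array([485.2,-8]); go(570,-245,200,180)
# vial estimate from w3: neck ring / base
for n,q,z in [("neck",(34,298),.066),("base",(76,267),.002)]: print(n,(px2w("w3",q,z)*1000).round(1))
E
```

```text
t7.30 pos [518.1 -72.  204.9] [ 180.    -0.  -174.2] shift [ -34.2 -177.3    4.8] turn [ 0.  -0.   5.8] dist 181.0
neck [ 600. -246.   66.]
base [ 603.7 -248.4    2. ]
```

carry_out --plan '[[[0.5,-9,-45,3,0,0,2],[0.5,-18,-90,3,0,0,4],[0.5,-27,-135,3,0,0,5],[0.5,-34,-177,3,0,0,5.8],[0.3,-34,-177,3,0,0,5.8],[0.3,-34,-177,3,0,0,5.8]]]'

```text
time_s: 8.05
ee_pos: [0.5701, -0.2444, 0.2009]
ee_rot: [180.0, 0.0, 180.0]
ft_force: [-0.2, -0.2, 0.6]
finger_gap: 0.652
finger_force: 0.0
```

```bash
python3 - <<'E'
from h import *
im=shot("wrist","w4"); go(602,-247,50,180); print(w2px("w4",[[.602,-.247,.066],[.602,-.247,.0]]).round())
cv2.imwrite("pics/w4c.png",cv2.resize(im[100:340,140:460],None,fx=2.5,fy=2.5,interpolation=cv2.INTER_CUBIC))
E
```

```text
t8.10 pos [ 570.1 -244.   200.7] [ 180.    0. -180.] shift [-31.9  -3.1 150.7] turn [0. 0. 0.] dist 154.0
[[273. 257.]
 [274. 229.]]
```

View pics/w4c.png

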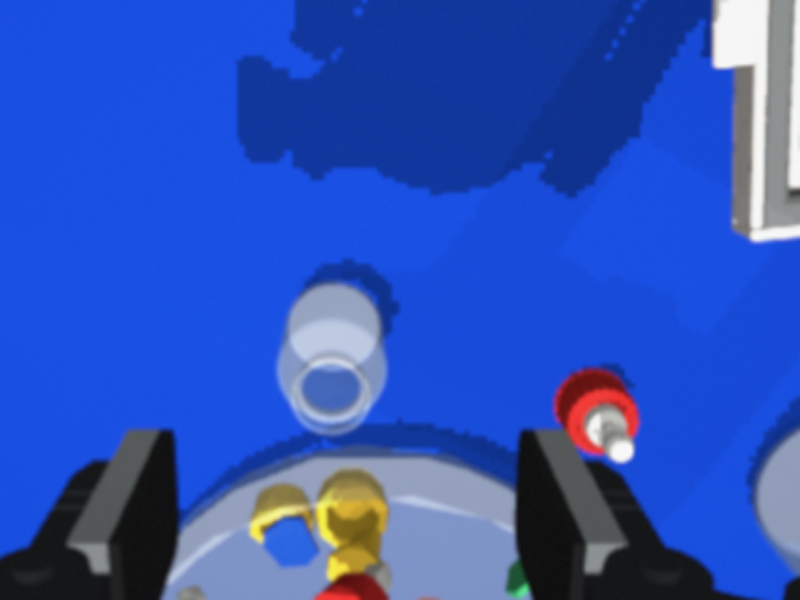

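carry_out --plan '[[[0.3,-16,-2,10,0,0,0],[0.3,-31.5,-3.5,35,0,0,0],[0.3,-31.5,-3.5,75,0,0,0],[0.3,-31.5,-3.5,115,0,0,0],[0.3,-31.5,-3.5,142,0,0,0],[0.3,-31.5,-3.5,155,0,0,0],[0.3,-31.5,-3.5,155,0,0,0],[0.3,-31.5,-3.5,155,0,0,0]]]'

```text
time_s: 9.1
ee_pos: [0.6028, -0.2485, 0.0472]
ee_rot: [-179.9, 0.1, -180.0]
ft_force: [-0.1, 0.8, -0.1]
finger_gap: 0.648
finger_force: 0.0
```

carry_out --plan '[[[-1,0,0,0,0,0,0],[-1,0,0,0,0,0,0],[-1,0,0,0,0,0,0],[-1,0,0,0,0,0,0],[-1,0,0,0,0,0,0],[-1,0,0,0,0,0,0]]]' --grip_force 20

```text
time_s: 9.85
ee_pos: [0.6027, -0.2488, 0.0471]
ee_rot: [-179.9, 0.1, 180.0]
ft_force: [-0.4, 0.3, 6.3]
finger_gap: 0.397
finger_force: 20.5
```

```bash
python3 - <<'E'
from h import *
print(monitor.state()["finger_gap"]); go(505,57,60,185.8)
E
```

```text
0.39735414274062386
t9.85 pos [ 602.7 -248.8   47.1] [-1.799e+02  1.000e-01  1.800e+02] shift [ 97.8 305.8 -13.5] turn [-0.1  0.1 -5.8] dist 321.0
```

carry_out --plan '[[[-1,0,0,-15,0,0,0],[-1,0,0,-55,0,0,0],[-1,0,0,-100,0,0,0],[-1,8,25,-140,0,0,0],[-1,21,65,-150,0,0,-1],[-1,35,110,-150,0,0,-2],[-1,51,160,-150,0,0,-4],[-1,67,210,-150,0,0,-5.8]]]'

```text
time_s: 10.85
ee_pos: [0.5339, -0.0369, 0.1959]
ee_rot: [-180.0, 0.0, -174.2]
ft_force: [0.0, 0.6, -0.2]
finger_gap: 0.396
finger_force: 20.1
```

carry_out --plan '[[[-1,5,42,0,0,0,0],[-1,11,75,0,0,0,0],[-1,18,92,0,0,0,0],[-1,20,96,20,0,0,0],[-1,20,96,60,0,0,0],[-1,20,96,90,0,0,0],[-1,20,96,100,0,0,0],[-1,20,96,100,0,0,0]]]'

```text
time_s: 11.85
ee_pos: [0.5048, 0.0546, 0.0943]
ee_rot: [180.0, -0.1, -174.3]
ft_force: [-0.1, -0.1, 0.6]
finger_gap: 0.4
finger_force: 20.1
```

```bash
python3 - <<'E'
from h import *
print(monitor.state()["finger_gap"]); go(505,57,51.5,185.8)
im=shot("wrist","w5"); cv2.imwrite("pics/w5c.png",cv2.resize(im[140:380,120:440],None,fx=2.5,fy=2.5,interpolation=cv2.INTER_CUBIC))
E
```

```text
0.40034443045245466
t11.85 pos [504.8  54.6  94.3] [ 1.800e+02 -1.000e-01 -1.743e+02] shift [-0.5  2.4 42.8] turn [ 0.  -0.1 -0.1] dist 43.0
```

carry_out --plan '[[[-1,-0.5,2,15,0,0,0],[-1,-0.5,2,30,0,0,0],[-1,-0.5,2,38,0,0,0],[-1,-0.5,2,42,0,0,0],[-1,-0.5,2,43.5,0,0,0],[-1,-0.5,2,43.5,0,0,0]]]'

```text
time_s: 12.65
ee_pos: [0.5057, 0.0573, 0.052]
ee_rot: [-180.0, 0.0, -174.2]
ft_force: [-0.1, 0.4, -0.1]
finger_gap: 0.397
finger_force: 20.1
```

carry_out --plan '[[[0.1,0,0,0,0,0,0],[0.2,0,0,0,0,0,0],[0.3,0,0,0,0,0,0],[0.3,0,0,0,0,0,0],[0.3,0,0,-10,0,0,0],[0.3,0,0,-50,0,0,0],[0.3,0,0,-100,0,0,0],[0.3,0,0,-150,0,0,0]]]'

```text
time_s: 13.65
ee_pos: [0.5053, 0.0573, 0.2039]
ee_rot: [-180.0, 0.0, -174.2]
ft_force: [0.4, -0.8, 0.3]
finger_gap: 0.651
finger_force: 0.0
```

```bash
python3 - <<'E'
from h import *
go(525,440,230,180)
E
```

```text
t13.65 pos [505.3  57.3 203.9] [-180.     0.  -174.2] shift [-58.2 378.8 -26. ] turn [-0.   0.   5.8] dist 384.0
```

carry_out --plan '[[[0.3,0,30,-10,0,0,0],[0.4,0,80,-40,0,0,2],[0.4,0,130,-80,0,0,4],[0.4,0,180,-115,0,0,5.8],[0.4,0,235,-115,0,0,5.8],[0.4,0,270,-115,0,0,5.8],[0.4,0,270,-115,0,0,5.8],[0.4,0,270,-115,0,0,5.8]]]'

```text
time_s: 14.65
ee_pos: [0.4782, 0.3254, 0.317]
ee_rot: [-180.0, 0.0, 180.0]
ft_force: [-0.1, 0.5, -0.1]
finger_gap: 0.698
finger_force: 0.0
```

```bash
python3 - <<'E'
from h import *
import time
im=shot("wrist","w6a"); im=shot("wrist","w6"); cv2.imwrite("pics/w6c.png",cv2.resize(im,(800,600),interpolation=cv2.INTER_CUBIC)); go(545,455,200,180)
E
```

```text
t14.75 pos [478.5 324.8 317. ] [-180.     0.   179.9] shift [-66.3 130.3 117. ] turn [-0.   0.  -0.1] dist 187.0
```

View pics/w6c.png

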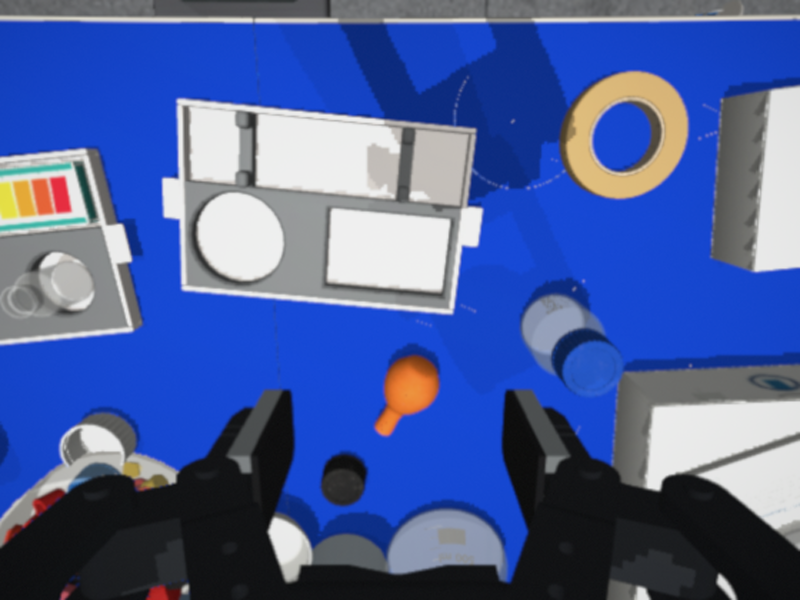

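```bash
python3 - <<'E'
from h import *
k=.7
c=lambda u,v:(u*k,v*k)
for n,q,z in [("cap",c(590,366),.105),("base",c(556,330),.002),("bulb",c(411,384),.023),("spout",c(384,431),.02),("spoutbase",c(400,408),.02),("box bottom",c(618,378),0),("box top",c(650,405),.06),("boxtop100",c(650,405),.03),("roll",c(600,200),.0),("box2",c(712,258),0),("vial base",c(70,282),.006)]: print(n,(px2w("w6",q,z)*1000).round(1)[:2])
Q,t=fit("w6",[(-72,-110),(-72,110),(72,110),(72,-110)],[c(178,99),c(476,129),c(453,313),c(182,289)])
for p in [(27,-66),(27,52),(-41,0)]: print(p,(Q@p+t).round(1))
print((px2w("w6",c(239,237),.004)*1000).round(1),(px2w("w6",c(388,251),.004)*1000).round(1))
E
```

```text
cap [541.2 454.3]
base [550.3 462. ]
bulb [590.9 337.8]
spout [636.6 314.6]
spoutbase [614.6 328.5]
box bottom [595.6 520.7]
box top [591.9 521. ]
boxtop100 [606.9 536.5]
roll [441.6 488.4]
box2 [488.8 585. ]
vial base [506.7  58. ]
yaw -5.4 t [449.1 269.4] res [[0.8, 0.9], [0.7, -0.9], [-0.9, -0.3], [-0.7, 0.3]]
(27, -66) [469.7 201.2]
(27, 52) [480.8 318.6]
(-41, 0) [408.2 273.3]
[470.  198.6   4. ] [481.6 318.9   4. ]
```

carry_out --plan '[[[0.4,-22,45,20,0,0,0],[0.4,-45,90,40,0,0,0],[0.4,-63.5,128.5,70,0,0,0],[0.4,-63.5,128.5,120,0,0,0],[0.4,-63.5,128.5,165,0,0,0],[0.4,-63.5,128.5,195,0,0,0],[0.4,-63.5,128.5,212,0,0,0],[0.4,-63.5,128.5,212,0,0,0]]]'

```text
time_s: 15.75
ee_pos: [0.5417, 0.4533, 0.1037]
ee_rot: [-179.9, -0.1, 179.9]
ft_force: [0.7, -0.4, -0.5]
finger_gap: 0.701
finger_force: 0.0
```

carry_out --plan '[[[0.4,0,0,0,0,0,0],[-1,0,0,0,0,0,0],[-1,0,0,0,0,0,0],[-1,0,0,0,0,0,0],[-1,0,0,0,0,0,0],[-1,0,0,0,0,0,0],[-1,0,0,0,0,0,0]]]' --grip_force 40

```text
time_s: 16.62
ee_pos: [0.543, 0.4551, 0.1074]
ee_rot: [179.9, 0.2, 180.0]
ft_force: [0.4, -0.7, 5.9]
finger_gap: 0.475
finger_force: 41.1
```

```bash
python3 - <<'E'
from h import *
go(470,200.5,170,180)
E
```

```text
t16.62 pos [543.  455.1 107.4] [179.9   0.2 180. ] shift [  72.8 -254.4  -63.4] turn [ 0.1  0.2 -0. ] dist 272.0
```

carry_out --plan '[[[-1,0,0,-12,0,0,0],[-1,0,0,-40,0,0,0],[-1,5,-18,-70,0,0,0],[-1,16,-55,-80,0,0,0],[-1,30,-105,-80,0,0,0],[-1,45,-160,-80,0,0,0],[-1,60,-210,-80,0,0,0],[-1,69,-240,-80,0,0,0]]]'

```text
time_s: 17.62
ee_pos: [0.4714, 0.2124, 0.1845]
ee_rot: [-180.0, -0.1, 179.9]
ft_force: [0.7, -0.3, -0.8]
finger_gap: 0.478
finger_force: 40.9
```

carry_out --plan '[[[-1,2,-8,0,0,0,0],[-1,3,-14,0,0,0,0],[-1,3,-14,0,0,0,0],[-1,3,-14,0,0,0,0]]]'

```text
time_s: 18.12
ee_pos: [0.4699, 0.2011, 0.1848]
ee_rot: [180.0, -0.0, -180.0]
ft_force: [-0.3, -0.5, -0.6]
finger_gap: 0.474
finger_force: 40.9
```

```bash
python3 - <<'E'
from h import *
go(470,200.5,111,180); s=monitor.state(); print(s["finger_gap"],s["ft_force"],s["ft_torque"])
im=shot("wrist","w7"); cv2.imwrite("pics/w7c.png",cv2.resize(im[100:400,80:480],(800,600),interpolation=cv2.INTER_CUBIC))
E
```

```text
t18.12 pos [469.9 201.1 184.8] [ 180.   -0. -180.] shift [-0.1 -0.6 73.8] turn [ 0. -0.  0.] dist 74.0
0.47396064982085784 [-0.25648018 -0.49085449 -0.59582381] [ 0.05470872 -0.0058521   0.01326448]
```

carry_out --plan '[[[-1,0,-0.5,20,0,0,0],[-1,0,-0.5,45,0,0,0],[-1,0,-0.5,62,0,0,0],[-1,0,-0.5,70,0,0,0],[-1,0,-0.5,74,0,0,0],[-1,0,-0.5,75,0,0,0],[-1,0,-0.5,76,0,0,0],[-1,0,-0.5,76,0,0,0]]]'

```text
time_s: 19.18
ee_pos: [0.4714, 0.2002, 0.1113]
ee_rot: [180.0, 0.2, 180.0]
ft_force: [-1.5, -1.3, 6.3]
finger_gap: 0.48
finger_force: 41.8
```

carry_out --plan '[[[-0.2,0,0,-1.5,0,0,0],[0.2,0,0,-1.5,0,0,0],[0.4,0,0,-1.5,0,0,0],[0.4,0,0,-1.5,0,0,0],[0.4,0,0,-20,0,0,0],[0.4,0,0,-60,0,0,0],[0.4,0,0,-100,0,0,0],[0.4,0,0,-120,0,0,0]]]'

```text
time_s: 20.18
ee_pos: [0.4709, 0.2003, 0.2328]
ee_rot: [179.9, 0.3, 180.0]
ft_force: [-0.9, -0.0, 0.3]
finger_gap: 0.697
finger_force: 0.0
```

```bash
python3 - <<'E'
from h import *
d=np.array([636.6-590.9,314.6-337.8]); print("spout dir angle",np.degrees(np.arctan2(d[1],d[0])),np.linalg.norm(d))
go(600,335,60,180)
go(600,335,60,63.5)
E
```

```text
spout dir angle -26.91502104505817 51.25163412028931
t20.18 pos [470.9 200.3 232.8] [179.9   0.3 180. ] shift [-128.1  134.5  173.7] turn [ 0.1  0.3 -0. ] dist 254.0
t20.18 pos [470.9 200.3 232.8] [179.9   0.3 180. ] shift [-128.1  134.5  173.7] turn [4.000e-01 1.000e-01 1.165e+02] dist 254.0
```

carry_out --plan '[[[0.6,-36,32,0,0,0,7],[0.6,-71,63,0,0,0,14],[0.6,-107,95,20,0,0,21],[0.6,-142,126,50,0,0,27],[0.6,-142,126,95,0,0,27],[0.6,-142,126,140,0,0,27],[0.6,-142,126,170,0,0,27],[0.6,-142,126,184,0,0,27]]]'

```text
time_s: 21.18
ee_pos: [0.6102, 0.3252, 0.0418]
ee_rot: [-179.8, -0.2, 153.0]
ft_force: [0.7, 0.5, 0.4]
finger_gap: 0.797
finger_force: 0.0
```

carry_out --plan '[[[0.6,0,0,0,0,0,0],[0.6,0,0,0,0,0,0],[-1,0,0,0,0,0,0],[-1,0,0,0,0,0,0],[-1,0,0,0,0,0,0],[-1,0,0,0,0,0,0],[-1,0,0,0,0,0,0]]]' --grip_force 20

```text
time_s: 22.05
ee_pos: [0.6129, 0.3263, 0.0468]
ee_rot: [179.9, 0.1, 153.0]
ft_force: [-0.7, -0.2, 6.8]
finger_gap: 0.535
finger_force: 21.7
```

carry_out --plan '[[[-1,0,0,-15,0,0,0],[-1,0,0,-50,0,0,0],[-1,0,0,-90,0,0,9],[-1,0,0,-100,0,0,19],[-1,0,0,-100,0,0,29],[-1,0,0,-100,0,0,39],[-1,0,0,-100,0,0,49],[-1,0,0,-100,0,0,59]]]'

```text
time_s: 23.05
ee_pos: [0.6115, 0.3258, 0.1452]
ee_rot: [-180.0, 0.0, 93.7]
ft_force: [0.0, 0.6, -0.6]
finger_gap: 0.532
finger_force: 21.0
```

```bash
python3 - <<'E'
from h import *
s=monitor.state(); print(s["finger_gap"],s["finger_force"],s["ft_force"])
go(481.6,310.1,130,84.6)
E
```

```text
0.5315440083663624 20.982097685337067 [ 0.04648773  0.63084778 -0.56104374]
t23.05 pos [611.5 325.8 145.2] [-180.     0.    93.7] shift [  -7.3 -130.7   15.2] turn [-0.   0.   9.1] dist 132.0
```

carry_out --plan '[[[-1,-2,-33,0,0,0,3],[-1,-4,-66,0,0,0,6],[-1,-6,-100,0,0,0,9],[-1,-7.5,-131,0,0,0,9],[-1,-7.5,-131,0,0,0,9],[-1,-7.5,-131,0,0,0,9]]]'

```text
time_s: 23.8
ee_pos: [0.4822, 0.3094, 0.1455]
ee_rot: [179.9, -0.0, 85.0]
ft_force: [0.1, 0.0, -0.7]
finger_gap: 0.53
finger_force: 21.0
```

```bash
python3 - <<'E'
from h import *
go(481.6,310.1,51,84.6)
im=shot("wrist","w8"); hsv=cv2.cvtColor(im,cv2.COLOR_BGR2HSV); m=cv2.inRange(hsv,(5,150,90),(18,255,255)); n,l,st,c=cv2.connectedComponentsWithStats(m); i=1+np.argmax(st[1:,4]); print(st[i])
s=monitor.state(); T=R.from_euler("xyz",s["ee_rot"],degrees=True); 
for yy in (-48,-40,-32,32,40,48): print(yy, w2px("w8",[s["ee_pos"]+T.apply([yy/1e3,0,.016])]).round())
cv2.imwrite("pics/w8c.png",cv2.resize(im,(800,600),interpolation=cv2.INTER_CUBIC))
E
```

```text
t23.80 pos [482.2 309.4 145.5] [179.9  -0.   85. ] shift [ 0.5 -0.7 94.5] turn [ 0.1 -0.   0.4] dist 95.0
[  221   174   114   171 12536]
-48 [[280. 400.]]
-40 [[280. 385.]]
-32 [[280. 369.]]
32 [[280. 224.]]
40 [[280. 204.]]
48 [[280. 182.]]
```

View pics/w8c.png

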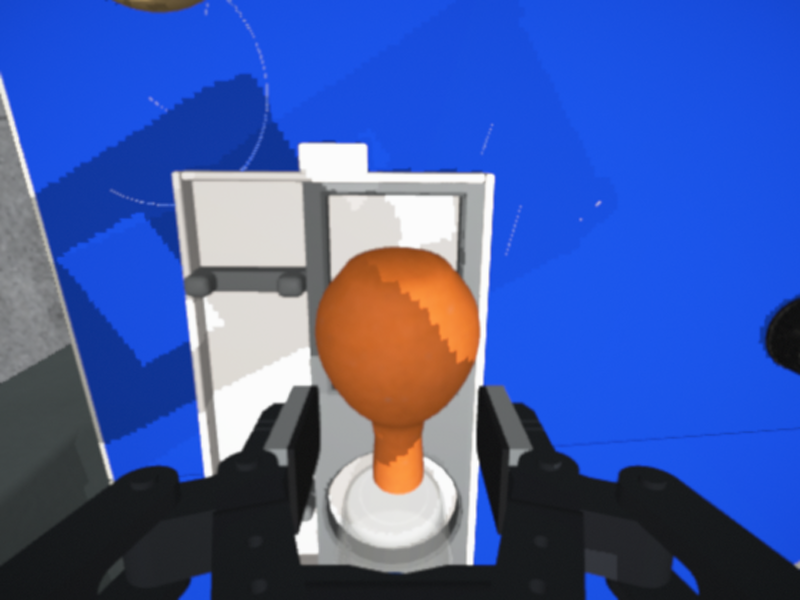

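```bash
python3 - <<'E'
from h import *
s=monitor.state(); T=R.from_euler("xyz",s["ee_rot"],degrees=True)
for n,q in [("spout end",(399,492)),("body ctr",(398,336)),("top",(398,247))]:
    P=px2w("w8",(q[0]*.7,q[1]*.7),s["ee_pos"][2]-.0238); print(n,(T.inv().apply(P-s["ee_pos"])*1000).round(1))
Q,t=fit("w8",[(-72,110),(72,110)],[(174*.7,173*.7),(494*.7,175*.7)])
print(Q@(27,52)+t)
E
```

```text
spout end [-25.6  -0.2  23.8]
body ctr [25.  -0.5 23.8]
top [50.1 -0.5 23.8]
yaw -5.34 t [449.7 267.7] res [[0.9, -0.1], [-0.9, 0.1]]
[481.37973178 316.97405514]
```

carry_out --plan '[[[-1,-5.5,0,15,0,0,0.4],[-1,-5.5,0,40,0,0,0.4],[-1,-5.5,0,65,0,0,0.4],[-1,-5.5,0,82,0,0,0.4],[-1,-5.5,0,90,0,0,0.4],[-1,-5.5,0,94,0,0,0.4],[-1,-5.5,0,95,0,0,0.4],[-1,-5.5,0,95,0,0,0.4]]]'

```text
time_s: 24.85
ee_pos: [0.4818, 0.3041, 0.0508]
ee_rot: [179.9, -0.0, 84.6]
ft_force: [-1.2, 0.4, 2.5]
finger_gap: 0.527
finger_force: 21.3
```

carry_out --plan '[[[0.1,0,0,0,0,0,0],[0.2,0,0,0,0,0,0],[0.25,0,0,0,0,0,0],[0.25,0,0,-1,0,0,0],[0.25,0,0,-10,0,0,0],[0.25,0,0,-40,0,0,0],[0.25,0,0,-90,0,0,0],[0.25,0,0,-130,0,0,0]]]'

```text
time_s: 25.85
ee_pos: [0.4815, 0.304, 0.1826]
ee_rot: [179.9, -0.1, 84.6]
ft_force: [0.4, 0.1, 0.1]
finger_gap: 0.626
finger_force: 0.0
```

```bash
python3 - <<'E'
from h import *
im=shot("scene","s9"); hsv=cv2.cvtColor(im,cv2.COLOR_BGR2HSV); m=cv2.inRange(hsv,(5,150,90),(18,255,255)); n,l,st,c=cv2.connectedComponentsWithStats(m); i=1+np.argmax(st[1:,4]); print(st[i],c[i],(px2w("s9",c[i],.027)*1000).round())
# pipette pose from wrist w3 tip, plus statics
print((px2w("w3",(127,104),.008)*1000).round(1)); go(470,-290,200,180)
E
```

```text
[218 178  17  23 237] [226.47679325 187.40084388] [485. 318.  27.]
[ 456.1 -197.2    8. ]
t25.90 pos [484.2 305.4 189.1] [179.4  -0.4  84.6] shift [-594.    42.1  -14.3] turn [  0.7   0.2 -95.4] dist 596.0
```

carry_out --plan '[[[0,-30,2,-20,0,0,-1],[0,-85,6,-40,0,0,-2],[0,-145,10,-45,0,0,-3],[0,-207,15,-45,0,0,-4],[0,-269,19,-45,0,0,-5],[0,-331,23,-45,0,0,-6],[0,-393,28,-45,0,0,-7],[0,-450,32,-45,0,0,-8]]]'

```text
time_s: 26.9
ee_pos: [0.4702, -0.1494, 0.2256]
ee_rot: [179.9, 0.0, 92.6]
ft_force: [1.2, 0.4, -0.1]
finger_gap: 0.498
finger_force: 0.0
```

```bash
python3 - <<'E'
from h import *
go(460,-260,230,93)
E
```

```text
t26.90 pos [ 470.2 -149.4  225.6] [179.9   0.   92.6] shift [-110.   -15.2   -4.4] turn [ 0.1  0.  -0.4] dist 111.0
```

carry_out --plan '[[[0,-45,-6,0,0,0,0],[0,-90,-12,0,0,0,0],[0,-110,-15,0,0,0,0],[0,-110,-15,0,0,0,0],[0,-110,-15,0,0,0,0]]]'

```text
time_s: 27.52
ee_pos: [0.4606, -0.2567, 0.2248]
ee_rot: [-180.0, -0.0, 92.6]
ft_force: [0.3, 0.7, -0.2]
finger_gap: 0.501
finger_force: 0.0
```

```bash
python3 - <<'E'
from h import *
im=shot("wrist","w10"); go(460,-295,28,93)
print(w2px("w10",[[.456,-.200,.008],[.460,-.295,.008],[.464,-.385,.008]]).round())
hsv=cv2.cvtColor(im,cv2.COLOR_BGR2HSV); m=cv2.inRange(hsv,(85,0,110),(130,140,255)); n,l,st,c=cv2.connectedComponentsWithStats(m)
for i in range(1,n):
    if st[i,4]>250: print(st[i],c[i].round())
cv2.imwrite("pics/w10c.png",cv2.resize(im,(800,600),interpolation=cv2.INTER_CUBIC))
E
```

```text
t27.57 pos [ 460.7 -256.6  224.7] [-180.    -0.    92.7] shift [-38.5  -2.5 196.7] turn [-0.  -0.  -0.3] dist 200.0
[[276. 129.]
 [276. 232.]
 [276. 317.]]
[105   0  27 337 605] [119. 168.]
[237   0 189  43 469] [325.  26.]
[313   0  61  19 632] [338.   9.]
[374   0  46  14 422] [397.   6.]
[    0    60   125   338 29582] [ 54. 200.]
[ 485   83   75  208 7475] [529. 180.]
[ 270  128   14  196 1869] [276. 230.]
[190 270  32  56 689] [204. 296.]
[336 270  31  56 690] [352. 296.]
```

View pics/w10c.png

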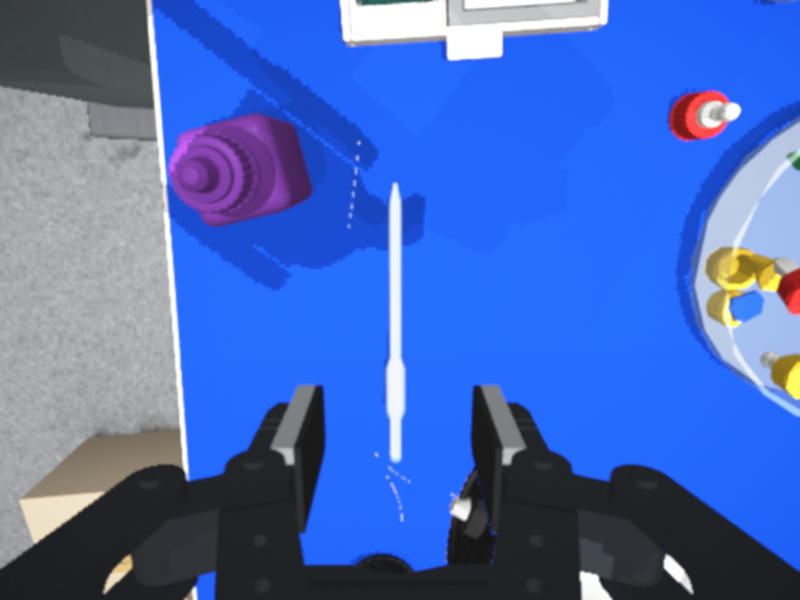

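```bash
python3 - <<'E'
from h import *
for q,z in [((277,128.5),.008),((276.5,323.5),.008),((276.7,180),.008),((276.7,260),.008),((318,352),0),((318,352),.05)]: print((px2w("w10",q,z)*1000).round(1))
a=px2w("w10",(277,128.5),.008)*1e3;b=px2w("w10",(276.5,323.5),.008)*1e3;c=(a+b)/2;print(c,np.linalg.norm(a-b),np.degrees(np.arctan2(a[1]-b[1],a[0]-b[0])))
go(c[0],c[1],28,92.7)
E
```

```text
[ 457.  -199.7    8. ]
[ 465.1 -392.8    8. ]
[ 458.8 -245.     8. ]
[ 462.2 -323.2    8. ]
[ 511.1 -430.2   -0. ]
[ 503.2 -394.2   50. ]
[ 461.05347988 -296.22409857    8.        ] 193.28069526394333 92.39525823292247
t27.57 pos [ 460.7 -256.6  224.7] [-180.    -0.    92.7] shift [-39.7  -1.5 196.7] turn [-0. -0. -0.] dist 201.0
```

carry_out --plan '[[[0,-20,-1.5,20,0,0,0],[0,-39.5,-1.5,60,0,0,0],[0,-39.5,-1.5,110,0,0,0],[0,-39.5,-1.5,150,0,0,0],[0,-39.5,-1.5,178,0,0,0],[0,-39.5,-1.5,191,0,0,0],[0,-39.5,-1.5,196,0,0,0],[0,-39.5,-1.5,196,0,0,0]]]'

```text
time_s: 28.58
ee_pos: [0.4615, -0.2975, 0.0297]
ee_rot: [179.9, 0.1, 92.6]
ft_force: [0.1, 0.1, 0.2]
finger_gap: 0.499
finger_force: 0.0
```

carry_out --plan '[[[0,0,0,0,0,0,0],[-1,0,0,0,0,0,0],[-1,0,0,0,0,0,0],[-1,0,0,0,0,0,0],[-1,0,0,0,0,0,0],[-1,0,0,0,0,0,0],[-1,0,0,0,0,0,0]]]' --grip_force 20

```text
time_s: 29.45
ee_pos: [0.4612, -0.2977, 0.0296]
ee_rot: [180.0, 0.0, 92.6]
ft_force: [0.0, 0.2, 6.0]
finger_gap: 0.156
finger_force: 21.9
```

```bash
python3 - <<'E'
from h import *
print(monitor.state()["finger_gap"]); go(408.5,272,200,84.6)
E
```

```text
0.15627075125535259
t29.45 pos [ 461.2 -297.7   29.6] [180.    0.   92.6] shift [ 571.4  -26.9 -170.9] turn [0.1 0.  8. ] dist 597.0
```

carry_out --plan '[[[-1,0,0,-15,0,0,0],[-1,0,0,-60,0,0,0],[-1,0,0,-115,0,0,0],[-1,20,-1,-160,0,0,0],[-1,60,-3,-180,0,0,0],[-1,110,-5,-180,0,0,1],[-1,165,-8,-180,0,0,2],[-1,220,-10,-180,0,0,3]]]'

```text
time_s: 30.45
ee_pos: [0.4402, -0.0765, 0.2092]
ee_rot: [180.0, 0.0, 89.5]
ft_force: [0.8, 0.1, -0.8]
finger_gap: 0.15
finger_force: 21.2
```

carry_out --plan '[[[-1,55,0,0,0,0,1],[-1,110,0,0,0,0,2],[-1,165,0,0,0,0,3],[-1,220,0,0,0,0,4],[-1,270,0,0,0,0,5],[-1,310,0,0,0,0,5],[-1,335,0,0,0,0,5],[-1,340,0,0,0,0,5]]]'

```text
time_s: 31.45
ee_pos: [0.4428, 0.263, 0.2089]
ee_rot: [-180.0, 0.0, 84.7]
ft_force: [0.1, 0.3, 0.2]
finger_gap: 0.154
finger_force: 21.2
```

```bash
python3 - <<'E'
from h import *
print(monitor.state()["finger_gap"]); go(408.5,272.4,100,84.6)
E
```

```text
0.1537456497923855
t31.45 pos [442.8 263.  208.9] [-180.     0.    84.7] shift [  6.2 -35.  108.9] turn [-0.   0.   0.1] dist 115.0
```

carry_out --plan '[[[-1,3,-18,20,0,0,0],[-1,6,-35,50,0,0,0],[-1,6,-35,90,0,0,0],[-1,6,-35,115,0,0,0],[-1,6,-35,120,0,0,0],[-1,6,-35,120,0,0,0]]]'

```text
time_s: 32.2
ee_pos: [0.4095, 0.2709, 0.0894]
ee_rot: [180.0, -0.0, 84.5]
ft_force: [-0.1, 0.5, 0.8]
finger_gap: 0.151
finger_force: 21.2
```

```bash
python3 - <<'E'
from h import *
im=shot("wrist","w11"); go(408.5,272.4,48,84.6)
s=monitor.state(); T=R.from_euler("xyz",s["ee_rot"],degrees=True)
# tray corner at far end (y+): find predicted corner/edge pixels, compare with strongest white edge along scan rows
a=np.radians(-5.4);Q=np.array([[np.cos(a),-np.sin(a)],[np.sin(a),np.cos(a)]]);t=np.array([449.3,268.5])
W=lambda p,z:np.append((Q@p+t)/1000,z)
print("pred corners",w2px("w11",[W((-72,110),.018),W((72,110),.018)]).round(1).tolist(),"tip",w2px("w11",[W((-41,95),.080),W((-56,60),.030),W((-26,60),.030)]).round(1).tolist())
for y in (60,90):
  for x in (-72,72):
    p=w2px("w11",[W((x,y),.018)])[0]; r=int(round(p[1])); u=int(round(p[0])); print(y,x,p.round(1),[im[r,k].tolist() for k in range(u-6,u+7)] if 6<=u<553 and 0<=r<420 else None)
E
```

```text
t32.25 pos [409.9 271.3  90.1] [ 1.799e+02 -1.000e-01  8.460e+01] shift [ 0.9 -1.6 42.1] turn [ 0.1 -0.1 -0. ] dist 42.0
pred corners [[208.0, 22.1], [525.7, 20.2]] tip [[275.4, 31.7], [244.0, 136.4], [308.6, 136.3]]
60 -72 [213.8 134.7] [[126, 43, 11], [127, 44, 13], [126, 42, 10], [126, 45, 16], [132, 69, 59], [152, 127, 127], [178, 177, 181], [190, 195, 200], [194, 199, 204], [176, 180, 185], [133, 136, 138], [107, 107, 106], [111, 111, 109]]
60 72 [505.7 133.7] [[233, 234, 233], [233, 234, 233], [232, 229, 228], [224, 203, 197], [213, 144, 129], [204, 89, 59], [203, 70, 23], [202, 69, 19], [202, 69, 20], [202, 70, 21], [202, 69, 20], [202, 69, 20], [202, 69, 21]]
90 -72 [210.5  69.5] [[191, 66, 21], [191, 65, 20], [190, 64, 18], [190, 64, 19], [186, 66, 27], [175, 93, 77], [180, 155, 153], [214, 214, 215], [232, 233, 233], [236, 236, 236], [236, 236, 236], [235, 235, 235], [227, 229, 230]]
90 72 [517.2  68. ] [[228, 229, 228], [228, 229, 228], [228, 229, 228], [224, 218, 215], [208, 156, 144], [197, 93, 66], [195, 69, 26], [196, 67, 20], [195, 66, 19], [195, 66, 19], [195, 66, 20], [195, 66, 20], [194, 66, 19]]
```

carry_out --plan '[[[-1,1,-1.5,12,0,0,0],[-1,1,-1.5,25,0,0,0],[-1,1,-1.5,34,0,0,0],[-1,1,-1.5,39,0,0,0],[-1,1,-1.5,42,0,0,0],[-1,1,-1.5,43,0,0,0],[-1,1,-1.5,43,0,0,0]]]'

```text
time_s: 33.12
ee_pos: [0.4074, 0.2722, 0.0475]
ee_rot: [-179.9, 0.1, 84.6]
ft_force: [-7.9, -4.3, 14.1]
finger_gap: 0.151
finger_force: 23.0
```

carry_out --plan '[[[-1,0,0,-1,0,0,0],[-1,0,0,-1,0,0,0],[-1,0,0,-1,0,0,0]]]'

```text
time_s: 33.5
ee_pos: [0.4082, 0.2727, 0.0475]
ee_rot: [180.0, -0.0, 84.6]
ft_force: [-1.8, -1.5, 5.7]
finger_gap: 0.152
finger_force: 22.0
```

```bash
python3 - <<'E'
from h import *
s=monitor.state(); print(s["ee_pos"],s["ft_force"],s["ft_torque"],s["finger_gap"])
E
```

```text
[0.408158   0.27268227 0.0475383 ] [-1.82228169 -1.5093711   5.73951901] [-0.18444282  0.26431137  0.02676274] 0.15215329982406395
```

carry_out --plan '[[[-0.6,0,0,-1,0,0,0],[-0.4,0,0,-1,0,0,0],[-0.3,0,0,-1,0,0,0],[-0.3,0,0,-3,0,0,0],[-0.3,0,0,-15,0,0,0],[-0.3,0,0,-50,0,0,0],[-0.3,0,0,-100,0,0,0],[-0.3,0,0,-150,0,0,0]]]'

```text
time_s: 34.5
ee_pos: [0.4075, 0.2723, 0.1991]
ee_rot: [180.0, -0.0, 84.6]
ft_force: [1.1, -0.1, 0.5]
finger_gap: 0.35
finger_force: 0.0
```

```bash
python3 - <<'E'
from h import *
im=shot("wrist","w12"); s=monitor.state(); print(s["ee_pos"].round(4),s["ft_force"].round(1))
a=np.radians(-5.4);Q=np.array([[np.cos(a),-np.sin(a)],[np.sin(a),np.cos(a)]]);t=np.array([449.3,268.5])
W=lambda p,z:np.append((Q@p+t)/1000,z)
P=w2px("w12",[W((-41,y),.026) for y in (90,70,40,20,0,-30)]).round(); print(P.tolist())
for p in P:
    u,r=int(p[0]),int(p[1])
    if 0<=r<420: print(r,[int(im[r,k].mean()) for k in range(u-26,u+27,2)])
# static cams: bulb / dropper (amber) / blue cap / purple
for n in("scene","side"):
    im=shot(n,n+"12"); hsv=cv2.cvtColor(im,cv2.COLOR_BGR2HSV)
    for nm,lo,hi,z in [("bulb",(5,150,90),(18,255,255),.027),("amber",(0,100,20),(15,255,75),.045),("red cap",(0,180,120),(4,255,255),.12),("bluecap",(105,200,60),(112,255,190),.1)]:
        m=cv2.inRange(hsv,lo,hi); N,l,st,c=cv2.connectedComponentsWithStats(m)
        for i in np.argsort(-st[1:,4])[:2]+1: print(n,nm,st[i].tolist(),(px2w(n+"12",c[i],z)*1000).round()[:2])
E
```

```text
[0.411  0.2742 0.2074] [2.2 1.9 5.4]
[[280.0, 85.0], [280.0, 114.0], [280.0, 154.0], [280.0, 180.0], [280.0, 204.0], [280.0, 239.0]]
85 [237, 237, 237, 237, 237, 237, 237, 237, 230, 203, 187, 206, 233, 235, 228, 234, 237, 237, 237, 237, 237, 237, 237, 237, 237, 237, 237]
114 [238, 238, 238, 238, 238, 238, 238, 231, 213, 199, 191, 222, 227, 229, 230, 228, 236, 238, 238, 238, 238, 238, 238, 238, 238, 238, 238]
154 [190, 190, 200, 210, 196, 196, 217, 237, 229, 196, 185, 221, 228, 229, 223, 215, 200, 195, 191, 190, 192, 191, 194, 234, 239, 239, 239]
180 [190, 189, 190, 190, 190, 190, 190, 190, 190, 189, 185, 221, 228, 227, 219, 197, 190, 190, 190, 190, 190, 190, 193, 232, 239, 239, 234]
204 [239, 239, 239, 239, 239, 239, 239, 238, 220, 189, 182, 220, 228, 237, 232, 231, 239, 239, 239, 239, 239, 239, 239, 239, 239, 239, 232]
239 [239, 239, 239, 239, 239, 239, 238, 216, 202, 198, 225, 228, 228, 228, 233, 232, 224, 237, 239, 239, 239, 239, 239, 239, 239, 238, 227]
scene bulb [218, 178, 17, 23, 240] [485. 319.]
scene bulb [376, 211, 7, 7, 27] [771. -11.]
scene amber [307, 240, 26, 34, 654] [519. -77.]
scene amber [72, 3, 5, 2, 5] [ 622. 2161.]
scene red cap [347, 202, 31, 18, 267] [659. -68.]
scene red cap [163, 85, 22, 10, 169] [557. 805.]
scene bluecap [156, 0, 38, 6, 185] [ 996. 1761.]
scene bluecap [195, 0, 27, 7, 166] [1141. 1667.]
side bulb [282, 266, 18, 22, 253] [484. 320.]
side bulb [313, 211, 2, 3, 5] [443.  62.]
side amber [461, 226, 1, 1, 1] [45. 91.]
side red cap [222, 183, 3, 4, 8] [692.  93.]
side red cap [214, 145, 3, 1, 3] [ 759. -105.]
side bluecap [181, 248, 184, 172, 9139] [498. 495.]
side bluecap [226, 108, 95, 67, 1892] [ 561. -212.]
```

```bash
python3 - <<'E'
from h import *
b=cv2.imread("pics/scene0.png"); c=b[142,222].astype(int); print(c)
for n in("scene12","side12"):
    im=cv2.imread(f"pics/{n}.png"); p=w2px(n,[[.470,.2005,.097]])[0].round().astype(int); x,y=p; print(n,p,im[y,x])
    ref=im[y,x].astype(int); m=(abs(im.astype(int)-ref).sum(2)<70).astype(np.uint8); m[:y-40]=0;m[y+40:]=0;m[:,:x-40]=0;m[:,x+40:]=0
    N,l,st,ce=cv2.connectedComponentsWithStats(m); i=l[y,x]; print(st[i],ce[i],(px2w(n,ce[i],.095)*1000).round()[:2])
    # dropper teat dark, top
    q=w2px(n,[[.519,-.0715,.106+.004]])[0].round().astype(int); print("dropper cap px",q,im[q[1],q[0]])
E
```

```text
[113  41  12]
scene12 [242 189] [190  73  25]
[ 202  149   80   80 3529] [251.00283366 176.53017852] [521. 240.]
dropper cap px [320 234] [14 14 12]
side12 [302 224] [194  96  42]
[294 215  16  11 128] [301.921875  219.6328125] [471. 182.]
dropper cap px [292 160] [60 37 35]
```

```bash
python3 -c "
from workcell import workorder
print(workorder.job_done())"
```

```text
the job is handed in; nothing more can be done
None
```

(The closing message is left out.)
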